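Swing the dosing nozzle over the beaker and lock it

TASK

On the dosing stand, gently push the swing arm round with a fingertip until its nozzle points down into the middle of the small open glass beaker, then push the locking lever on top of the stand clockwise (seen from above) all the way to its stop. The nozzle must stay over the beaker. Do not touch the vessels on the stand, and leave the loose things on the bench where they are.

Things in the scene. Friction and masses are not known exactly. Their poses are not given: they have to be found in the camera images.
- stand: Fixed stand: grey foot 120 mm across, steel spindle, 168 mm tall over all. Four flat grey legs end in dark pads 78 mm across, 6 mm thick, 170 mm from the axis, at -1.2, -0.4, 0.4 and 1.2 rad from its front (counterclockwise positive); one vessel on each pad, in any order. Origin on the bench under the spindle axis, z up; its -x axis is its front, within 0.35 rad of facing the robot.
- pivot (a point): Point on the vertical spindle axis, about which both arm and lever turn, at the arm's mid height (125 mm above the bench).
- swing_arm (a joint): Angle of the swing arm in rad: 0 points along the stand's front, positive is counterclockwise from above, stops at -1.6 and 1.6. It starts between -0.15 and 0.15, over no vessel. It turns with about 0.12 N m of friction (about 1 N at 115 mm) and stays where it is left; the lever's position does not change this friction.
- nozzle_tip (a point): Lower tip of the nozzle at the outer end of the swing arm, 170 mm from the axis and 98 mm above the bench (20 mm above the tallest vessel). The white nozzle head, 22 mm thick, reaches from 114 to 140 mm.
- bar_mid (a point): A good place to push: the middle of the arm's plain flat aluminium bar, 115 mm from the axis. The bar is 10 mm thick, 18 mm high (116 to 134 mm above the bench) and free from 30 to 155 mm from the axis; both its sides can be pushed.
- lock_lever (a joint): Turn of the locking lever in rad: grows clockwise from above; 1.8 is fully tightened, at its stop. Starts loose, at 0 to 0.5. About 0.12 N m of friction (2 N at the grip); no spring, stays where it is left. At 0 it points 1.1 rad counterclockwise from the stand's +x axis (its back).
- lever_grip (a point): Middle of the lever's black round grip, 62 mm from the axis, 157 mm above the bench. The grip is 15 mm thick and lies level and radially, from 43 to 81 mm from the axis; below it a steel disc of 27 mm radius has its top at 146 mm, and the arm's bar passes below with its top at 134 mm.
- beaker: The target: small open glass beaker, 59 mm across and 72 mm tall, loose on one of the four pads. Origin at the centre of its underside.
- dish: Low round glass dish, 66 mm across and 15 mm tall, loose on another pad; leave alone. Origin at the centre of its underside.
- crucible: White porcelain crucible, 46 mm across and 42 mm tall, loose on another pad; leave alone. Origin at the centre of its underside.
- capped_vial: Glass vial with white cap, 26 mm across and 71 mm tall, loose on another pad; leave alone. Origin at the centre of its underside.
- stopper: Loose rubber stopper, 25 mm across, 28 mm tall, on the bench to the left of the stand; leave alone. Origin at the centre of its underside.
- amber_bottle: Loose amber bottle, 42 mm across, 93 mm tall, on the bench to the right of the stand; leave alone. Origin at the centre of its underside.
- pen: Loose marker pen, 131 mm long, lying on the bench to the front right of the stand; leave alone. Origin at the centre of its underside.
Not all that is in view belongs to the job. Of the things that look like the beaker, the largest one is meant.

How it is judged:
On the way, in this order (a step that is already met when the one before it is completed fails the run):
1. the nozzle is brought to rest over the middle of the beaker (horizontal distance between nozzle_tip and beaker below 0.014 m and velocity of joint swing_arm between -0.1 and 0.1 rad/s), for 0.3 s.
2. the locking lever is pushed clockwise to its stop (value of joint lock_lever above 1.68 rad and horizontal distance between nozzle_tip and beaker below 0.014 m), for 0.2 s.
At the end, for the whole second after the job is handed in: The nozzle tip is within 14 mm, measured level, of the beaker's axis; the locking lever is within 0.12 rad of its stop (1.8 rad); arm at rest; every vessel upright within 8 mm of its start; stopper, amber bottle and pen within 15 mm of theirs (all of step 2 and velocity of joint swing_arm between -0.1 and 0.1 rad/s and distance of each of beaker, dish, crucible, capped_vial from where it was at the start of the episode below 0.008 m and angle between each of beaker, dish, crucible, capped_vial's own z axis and vertical below 0.1 rad and distance of each of stopper, amber_bottle, pen from where it was at the start of the episode below 0.015 m); the robot touches nothing.
It fails at once if a vessel on the stand is shifted, lifted or tipped (distance of any of beaker, dish, crucible, capped_vial from where it was at the start of the episode above 0.008 m or angle between any of beaker, dish, crucible, capped_vial's own z axis and vertical above 0.15 rad).
It fails at once if a vessel on the stand is touched by the robot (contact force between any of the fingers, the arm and beaker above 1 N or contact force between any of the fingers, the arm and dish above 1 N or contact force between any of the fingers, the arm and crucible above 1 N or contact force between any of the fingers, the arm and capped_vial above 1 N).
It fails at once if a bystander is moved (distance of any of stopper, amber_bottle, pen from where it was at the start of the episode above 0.015 m).
It fails at once if the swing arm is pushed hard (over 30 N) (contact force between the fingers and swing_arm above 30 N).
It also fails if it takes over 69 s, if anything falls off the work surface, if the arm or the gripper's body presses on something with over 40 N, if the wrist force passes 120 N, or if a joint passes its speed limit or range.

ROBOT

A 7-joint arm with a two-finger parallel gripper is mounted at the origin on a cart in front of the work surface, level with it; the furniture and walls round the work are solid. World frame = base frame: x ahead of the robot, y to its left, z up, the work surface at z = 0. Lengths are in m, angles in rad, forces in N, time in s.
With the tool pointing down it reaches from about 0.425 to 0.8 m from the base axis. Payload 8.3 kg.
Tool frame: the origin (TCP) lies midway between the tips of the shut fingers; the grasp point (between the pads) lies 19 mm behind it (hold_point_z is the distance from the TCP to the grasp point, in m); z points along the fingers, y is the line along which they close (so a half turn about z gives the same grasp; the last joint's range is limited). The gripper opens to 85 mm and grips with 20 to 120 N. Pads are 22 mm wide; open, the fingers measure 114 mm over their backs; the gripper's body (76 mm by 85 mm) begins 54 mm behind the grasp point. The pads swing forward as they close: fully open they stand 13 mm farther back than shut.
Start: joints at [1.04, 0.383, 0.016, 1.37, -0.006, 1.388, -0.046], TCP at [0.282, -0.558, 0.231] pointing down, gripper open.
Joint ranges: [-2.95, 2.95], [-0.25, 2.06], [-1.52, 1.56], [0.18, 2.33], [-1.44, 4.58], [0.02, 2.06], [-3.01, 3.01]. Speed limits (rad/s): [2.39, 2.39, 3.01, 3.01, 3.14, 3.14, 3.14].

INTERFACE

Orientations are given as a 3x3 rotation matrix whose columns are the frame's x, y, z axes.
In Python, from station import * gives the robot as it stands. The module is installed in compiled form; this text tells all that it offers.
- The arm moves only by the shell command python3 -m crank 'ROWS'. ROWS is JSON, one flat list of numbers, 7 for each row, row after row: the shift along the tool's x, y, z in m, then the turn, a rotation vector about the tool's x, y, z in rad, then the opening, from -1 (shut) to 1 (fully open). A call has 1 to 12 rows; each row is the pose to reach, as a shift and turn from the pose commanded when the call began, along the tool's axes at that moment; what a row does not reach only later rows make up. A row lasts 1/10 s, in which the tool goes at most 50 mm and 8.59 degrees, less where a joint would pass 70% of its speed; a pose out of reach is approached as far as the arm can. A call with a gripper value outside its range is refused whole. The fingers move at their own pace and stop on an object; the grip force is fixed at half the most. Time passes only in rows, so rows that repeat a pose let the fingers close. It gives the time, the measured TCP pose, the force, the opening and the grip force at its end, in the units of the state.
- sense(): the state, without advancing time (a new reading comes with each control period).
- read_camera(name): name is "scene" or "top" or "wrist"; returns a dict with "image" (384x512x3 uint8, red, green, blue), "K" (3x3 intrinsics, pixels), "extrinsics" (4x4, takes a point from world to camera coordinates). Camera axes: x right, y down, z forward; pixel columns grow to the right and rows downward; lengths in m; the calibration is good to about 2 mm. A picture is of the moment at which its call begins. There is no depth.
- sign_off(): hands the job in; it is judged then, once.
Trained networks look in a picture, given as the dict that the camera call returned (one of the last four; its "shot" number tells which), for a name from the list of things; names that differ only in an ending like _2 or _b are one class to them, and where a whole thing is asked for, a point or a joint stands for the part that bears it (a point fixed in the world has none). Each returns a list of dicts, best first, with "confidence" (0 to 1); they miss things now and then, are a little off and sometimes report something else, mostly with a low value. They report only what shows in the picture. A call takes as long as a camera call. They do not tell look-alikes from the thing itself.
- boxes_of(picture, thing): "extent" ([left, top, right, bottom] as shares, 0 to 1, of the picture: columns of its width, rows of its height, round what is visible of it).
- masks_of(picture, thing): "pixels" (384x512 bool, what is visible of it) and "extent" ([left, top, right, bottom] as shares, 0 to 1, of the picture: columns of its width, rows of its height, round what is visible of it).
- landmark_of(picture, thing): "xy" ([column, row] as shares, 0 to 1, of the picture: columns of its width, rows of its height: a listed point, or the origin of a listed thing).
The state is a dict: "time_s": time; "joints": joint angles; "qd": joint speeds; "joint_torque": joint torques, N m; "position": TCP position; "ee_rot": TCP orientation; "force": force on the tool from outside, world axes, zero at the start; "moment": the same for the moment, N m; "width": finger opening in m; "gripper_force": force on a finger pad.
Only numpy, scipy, OpenCV 4.12 (cv2) and the standard library are available. Lean on these libraries where they do the work, as an engineer would, in place of code of your own. Each camera call takes 0.05 s, during which the arm holds its last target. There are 200 camera calls.

## Working session

There is one attempt and no reset: what is moved stays moved. The work goes in short steps, Python scripts to look and compute and a shell command to move; the robot and the scene stay as the last step left them, time stands still between calls to the robot, and variables do not carry over. Pictures are saved under pics/ and viewed, at most 10 in all, crops included, and the job is handed in when it is done.

```bash
mkdir -p pics
cat > h.py <<'E'
from station import *
import numpy as np, cv2
def ray(p,uv):
    K=p["K"];E=np.array(p["extrinsics"]);R=E[:3,:3];t=E[:3,3]
    d=R.T@np.linalg.inv(K)@np.array([uv[0],uv[1],1.]);return -R.T@t,d
def onz(p,uv,z):
    o,d=ray(p,uv);return o+d*(z-o[2])/d[2]
def proj(p,X):
    E=np.array(p["extrinsics"]);c=E[:3,:3]@np.array(X)+E[:3,3];u=p["K"]@c;return u[:2]/u[2]
def tri(obs):
    A=np.zeros((3,3));b=np.zeros(3)
    for p,uv in obs:
        o,d=ray(p,uv);d=d/np.linalg.norm(d);M=np.eye(3)-np.outer(d,d);A+=M;b+=M@o
    return np.linalg.solve(A,b)
E
python3 - <<'E'
from h import *
s=sense();print(s["position"],s["ee_rot"],s["width"])
P={n:read_camera(n) for n in("scene","top")}
im=np.hstack([P["scene"]["image"],P["top"]["image"]])[:,:,::-1]
cv2.imwrite("pics/a.png",P["scene"]["image"][:,:,::-1]);cv2.imwrite("pics/b.png",P["top"]["image"][:,:,::-1])
wh=np.array([512,384])
for n in["pivot","nozzle_tip","bar_mid","lever_grip","stand","beaker","dish","crucible","capped_vial","stopper","amber_bottle","pen"]:
  for c in P:
    for r in landmark_of(P[c],n)[:3]:
        uv=np.array(r["xy"])*wh
        z={"pivot":.125,"nozzle_tip":.098,"bar_mid":.125,"lever_grip":.157,"beaker":.006,"dish":.006,"crucible":.006,"capped_vial":.006}.get(n,0)
        print(n,c,round(r["confidence"],2),uv.round(),onz(P[c],uv,z).round(3))
E
```

```text
[ 0.28159323 -0.55740176  0.23027162] [[ 8.92553769e-01  4.50940018e-01 -9.32830414e-04]
 [ 4.50940980e-01 -8.92552098e-01  1.72796387e-03]
 [-5.33916847e-05 -1.96295213e-03 -9.99998072e-01]] 0.08560540162196183
pivot scene 0.72 [228. 178.] [ 0.623 -0.004  0.125]
pivot scene 0.43 [320. 176.] [ 0.475 -0.252  0.125]
pivot top 0.78 [251. 156.] [0.61  0.01  0.125]
nozzle_tip scene 0.89 [262. 214.] [ 0.442 -0.017  0.098]
nozzle_tip top 0.56 [261. 208.] [ 0.438 -0.029  0.098]
bar_mid scene 0.83 [249. 200.] [ 0.489 -0.003  0.125]
bar_mid scene 0.65 [318. 178.] [ 0.466 -0.241  0.125]
bar_mid top 0.52 [255. 189.] [ 0.499 -0.006  0.125]
bar_mid top 0.49 [274. 206.] [ 0.443 -0.072  0.125]
lever_grip scene 0.71 [202. 171.] [0.658 0.065 0.157]
lever_grip scene 0.52 [228. 211.] [0.445 0.089 0.157]
lever_grip scene 0.34 [315. 178.] [ 0.437 -0.204  0.157]
lever_grip top 0.49 [239. 142.] [0.651 0.051 0.157]
stand scene 0.69 [274. 230.] [ 0.455 -0.067  0.   ]
stand scene 0.57 [228. 211.] [0.613 0.01  0.   ]
stand scene 0.56 [162. 301.] [0.383 0.332 0.   ]
stand top 0.55 [249. 164.] [0.614 0.019 0.   ]
[... 530 characters left out ...]
06]
crucible scene 0.7 [277. 227.] [ 0.459 -0.081  0.006]
crucible top 0.52 [274. 205.] [ 0.464 -0.075  0.006]
capped_vial scene 0.69 [278. 203.] [ 0.553 -0.15   0.006]
capped_vial scene 0.67 [231. 210.] [0.609 0.001 0.006]
capped_vial top 0.7 [248. 155.] [0.644 0.025 0.006]
capped_vial top 0.47 [294. 181.] [ 0.552 -0.145  0.006]
stopper scene 0.68 [163. 302.] [0.379 0.331 0.   ]
stopper top 0.49 [158. 225.] [0.377 0.341 0.   ]
amber_bottle scene 0.76 [317. 178.] [ 0.603 -0.349  0.   ]
amber_bottle scene 0.15 [194. 240.] [0.55  0.162 0.   ]
amber_bottle top 0.5 [348. 169.] [ 0.601 -0.343  0.   ]
pen scene 0.51 [374. 209.] [ 0.363 -0.401  0.   ]
pen top 0.72 [367. 232.] [ 0.373 -0.41   0.   ]
```

View pics/a.png

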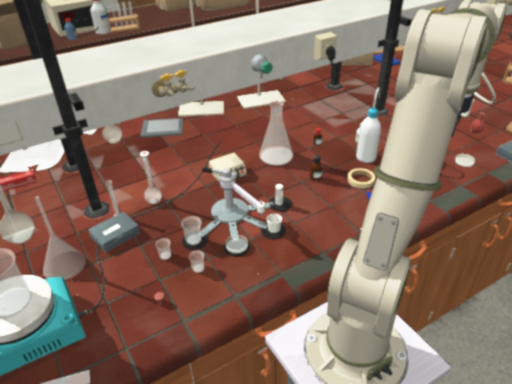

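Run:
```python
from h import *
a=cv2.imread("pics/a.png")[150:320,140:310];b=cv2.imread("pics/b.png")[120:240,150:310]
cv2.imwrite("pics/c.png",np.hstack([cv2.resize(a,(400,400),interpolation=2),cv2.resize(b,(400,300),interpolation=2)] if 0 else [cv2.resize(a,(400,400),interpolation=2),cv2.copyMakeBorder(cv2.resize(b,(400,300),interpolation=2),0,100,0,0,0)]))
```

```text
(no output)
```

View pics/c.png

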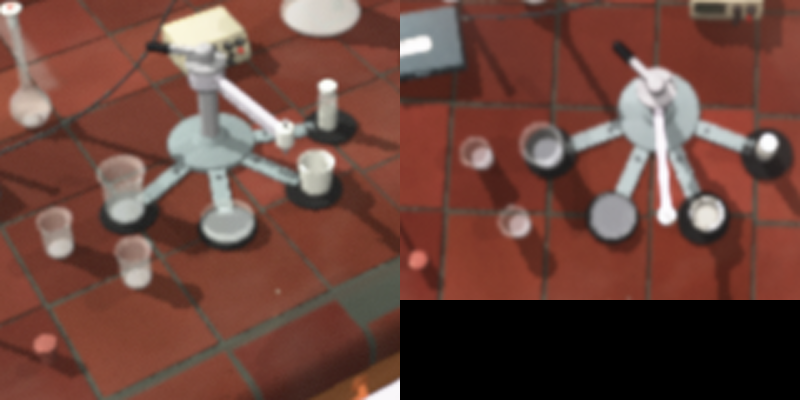

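The beaker look-alikes are the beaker on the left pad at scene (190,242) and two smaller beakers on the bench at (166,258) and (197,265). The crop shows the one on the pad is clearly the largest, so I choose that one. The vessels from left to right are beaker, dish, crucible and vial. The arm lies between the dish and the crucible, and the lever points back left.

```bash
python3 -m crank '[0.03,-0.025,-0.03,0,0,-0.1,-1, 0.06,-0.05,-0.06,0,0,-0.2,-1, 0.1,-0.08,-0.1,0,0,-0.3,-1, 0.14,-0.11,-0.1,0,0,-0.4,-1, 0.18,-0.14,-0.1,0,0,-0.5,-1, 0.21,-0.17,-0.1,0,0,-0.6,-1, 0.25,-0.2,-0.1,0,0,-0.75,-1, 0.29,-0.23,-0.1,0,0,-0.85,-1, 0.33,-0.26,-0.1,0,0,-0.95,-1, 0.374,-0.301,-0.1,0,0,-1.1,-1, 0.374,-0.301,-0.1,0,0,-1.1,-1, 0.374,-0.301,-0.1,0,0,-1.1,-1]'
python3 - <<'E'
from h import *
from scipy.optimize import least_squares
s=sense();print(s["position"],s["joints"],s["width"]);print(np.array(s["ee_rot"]).round(3))
P={n:read_camera(n) for n in("scene","top","wrist")}
cv2.imwrite("pics/w.png",P["wrist"]["image"][:,:,::-1])
wh=np.array([512,384])
ang={"beaker":-1.2,"dish":-.4,"crucible":.4,"capped_vial":1.2}
obs=[]
g={"pivot":(.612,.005,.125),"nozzle_tip":(.44,-.025,.098),"bar_mid":(.495,-.005,.125),"lever_grip":(.653,.055,.157),"beaker":(.544,.173,.006),"dish":(.455,.072,.006),"crucible":(.462,-.078,.006),"capped_vial":(.552,-.147,.006),"stand":(.613,.015,0)}
for n in g:
  for c in P:
    best=None
    for r in landmark_of(P[c],n):
        uv=np.array(r["xy"])*wh;x=onz(P[c],uv,g[n][2]);d=np.linalg.norm(x-g[n])
        if d<.04 and r["confidence"]>.3 and (best is None or d<best[0]): best=(d,uv,x,r["confidence"])
    if best: print(n,c,best[1].round(),best[2].round(4),round(best[3],2));obs.append((n,c,best[1]))
def model(v):
    cx,cy,yaw,th,lv=v
    def at(r,a,z): a=a+yaw;return np.array([cx+r*np.cos(a),cy+r*np.sin(a),z])
    M={"pivot":at(0,0,.125),"stand":at(0,0,0),"nozzle_tip":at(.17,np.pi+th,.098),"bar_mid":at(.115,np.pi+th,.125),"lever_grip":at(.062,1.1-lv,.157)}
    for k,a in ang.items(): M[k]=at(.17,np.pi+a,.006)
    return M
f=lambda v:np.concatenate([proj(P[c],model(v)[n])-uv for n,c,uv in obs])
r=least_squares(f,[.612,.01,0,0,.2],loss="soft_l1")
print(r.x.round(4))
for (n,c,uv),e in zip(obs,f(r.x).reshape(-1,2)): print(n,c,e.round(1))
for k,v in model(r.x).items(): print(k,v.round(4))
E
```

```text
time_s: 2.5
position: [0.4808, -0.117, 0.3316]
ee_rot: [[-0.003, 1.0, 0.001], [1.0, 0.003, 0.001], [0.001, 0.001, -1.0]]
force: [0.2, -0.6, -0.4]
width: -0.0002
gripper_force: 0.0
[ 0.4807853  -0.11704072  0.33160745] [ 0.57020555  0.09349678 -0.42827317  1.5159514   0.0381099   1.53986846
  0.1455788 ] -0.00024003208470725176
[[-0.003  1.     0.001]
 [ 1.     0.003  0.001]
 [ 0.001  0.001 -1.   ]]
pivot scene [225. 177.] [0.63   0.0024 0.125 ] 0.84
pivot top [251. 156.] [0.6111 0.0101 0.125 ] 0.91
pivot wrist [389.  34.] [0.6109 0.0072 0.125 ] 0.97
nozzle_tip scene [260. 215.] [ 0.4451 -0.0117  0.098 ] 0.87
nozzle_tip top [260. 209.] [ 0.4339 -0.0268  0.098 ] 0.52
nozzle_tip wrist [218.  60.] [ 0.4409 -0.0132  0.098 ] 0.83
bar_mid scene [249. 201.] [ 0.4859 -0.0015  0.125 ] 0.67
bar_mid top [255. 189.] [ 0.4978 -0.0084  0.125 ] 0.54
bar_mid wrist [273.  48.] [ 0.4986 -0.005   0.125 ] 0.97
lever_grip scene [204. 170.] [0.6598 0.059  0.157 ] 0.68
lever_grip top [240. 141.] [0.6515 0.0468 0.157 ] 0.54
beaker scene [192. 239.] [0.5505 0.1682 0.006 ] 0.57
beaker top [206. 180.] [0.5462 0
[... 599 characters left out ...]
.1 -2.5]
nozzle_tip wrist [ 1.1 -0.4]
bar_mid scene [-0.4 -2.5]
bar_mid top [-0.6  0.3]
bar_mid wrist [-1.9  1.5]
lever_grip scene [2.9 0.2]
lever_grip top [-1.5 -0.7]
beaker scene [1.8 0.4]
beaker top [3.2 0.2]
dish scene [0.8 0.6]
dish top [ 0.  -0.2]
crucible scene [-5.9  2.3]
crucible top [-3.1  0. ]
crucible wrist [ 0.9 -4.5]
capped_vial wrist [0.5 2.4]
stand top [ 0.8 -2.4]
stand wrist [-0.6 -1.9]
pivot [0.6109 0.0071 0.125 ]
stand [0.6109 0.0071 0.    ]
nozzle_tip [ 0.4421 -0.0128  0.098 ]
bar_mid [ 0.4967 -0.0064  0.125 ]
lever_grip [0.6539 0.0518 0.157 ]
beaker [0.5459 0.1642 0.006 ]
dish [0.4529 0.0699 0.006 ]
crucible [ 0.4558 -0.0625  0.006 ]
capped_vial [ 0.5527 -0.1526  0.006 ]
```

View pics/w.png

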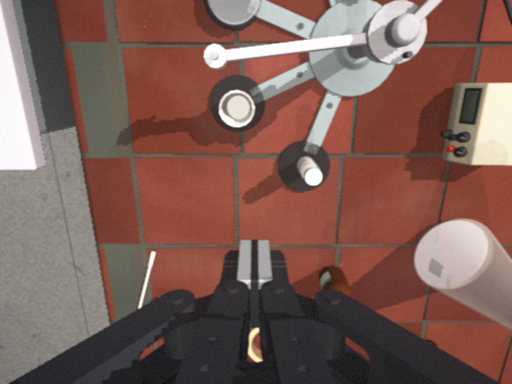

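The wrist view shows the bar from (215,55) to (370,42) and the shut fingertips at (255,245). The white crucible is at (238,105) and the vial at (308,168). The next move is down beside the bar on its right side.

```bash
python3 -m crank '[0.04,0.01,0,0,0,-0.06,-1, 0.079,0.0195,0,0,0,-0.114,-1, 0.079,0.0195,0.05,0,0,-0.114,-1, 0.079,0.0195,0.1,0,0,-0.114,-1, 0.079,0.0195,0.14,0,0,-0.114,-1, 0.079,0.0195,0.18,0,0,-0.114,-1, 0.079,0.0195,0.20,0,0,-0.114,-1, 0.079,0.0195,0.2136,0,0,-0.114,-1, 0.079,0.0195,0.2136,0,0,-0.114,-1]'
cat > see.py <<'E'
from h import *
import sys
s=sense();R=np.array(s["ee_rot"]);print(s["position"].__repr__(),R[:,0].round(3),s["force"])
c=np.array([.6109,.0071]);wh=np.array([512,384])
z={"pivot":.125,"nozzle_tip":.098,"bar_mid":.125,"lever_grip":.157,"beaker":.006}
for cam in sys.argv[2:]:
    p=read_camera(cam);cv2.imwrite(f"pics/{sys.argv[1]}_{cam}.png",p["image"][:,:,::-1])
    for n in z:
        for r in landmark_of(p,n)[:3]:
            x=onz(p,np.array(r["xy"])*wh,z[n]);d=x[:2]-c
            if r["confidence"]>.3: print(cam,n,round(r["confidence"],2),x[:2].round(4),"r",np.hypot(*d).round(3),"ang",np.arctan2(d[1],d[0]).round(3))
E
python3 see.py d wrist
```

```text
time_s: 4.9
position: [0.4987, -0.0416, 0.1163]
ee_rot: [[-0.111, 0.994, -0.003], [0.994, 0.111, 0.001], [0.001, -0.003, -1.0]]
force: [-0.5, 0.1, 0.3]
width: 0.0002
gripper_force: 0.0
array([ 0.49874195, -0.04156016,  0.11632412]) [-0.111  0.994  0.001] [-0.45376488  0.06063321  0.32437327]
wrist nozzle_tip 0.82 [ 0.4427 -0.0135] r 0.169 ang -3.02
wrist bar_mid 0.57 [ 0.4974 -0.0058] r 0.114 ang -3.028
```

View pics/d_wrist.png

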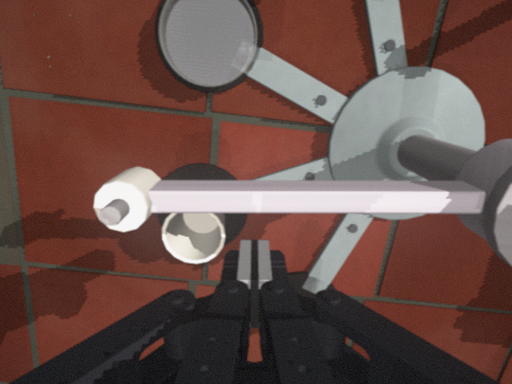

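The bar lies level across the picture at row 195, with the fingertips just below it at (255,255) near the bar's middle. Now I work out the arc.

Run:
```python
import numpy as np
r=.117
for th in np.arange(0,.62,.05):
    d=.016;print(round(th,2),round(r*np.sin(th)-d*np.cos(th)+.036,4),round(-r*np.cos(th)-d*np.sin(th)+r,4))
```

```text
0.0 0.02 0.0
0.05 0.0259 -0.0007
0.1 0.0318 -0.001
0.15 0.0377 -0.0011
0.2 0.0436 -0.0008
0.25 0.0494 -0.0003
0.3 0.0553 0.0005
0.35 0.0611 0.0016
0.4 0.0668 0.003
0.45 0.0725 0.0047
0.5 0.0781 0.0067
0.55 0.0835 0.0089
0.6 0.0889 0.0114
```

```bash
python3 -m crank '[0.01,0,0,0,0,0,-1, 0.016,0,0,0,0,0,-1, 0.02,0,0,0,0,0,-1, 0.0259,-0.0007,0,0,0,0.05,-1, 0.0318,-0.001,0,0,0,0.1,-1, 0.0377,-0.0011,0,0,0,0.15,-1, 0.0436,-0.0008,0,0,0,0.2,-1, 0.0494,-0.0003,0,0,0,0.25,-1, 0.0553,0.0005,0,0,0,0.3,-1, 0.0611,0.0016,0,0,0,0.35,-1, 0.0668,0.003,0,0,0,0.4,-1, 0.0725,0.0047,0,0,0,0.45,-1]'; python3 see.py e wrist
```

```text
time_s: 6.4
position: [0.4964, 0.0312, 0.1179]
ee_rot: [[0.334, 0.942, 0.0], [0.942, -0.334, -0.0], [-0.0, 0.001, -1.0]]
force: [0.9, -1.6, 0.1]
width: -0.0001
gripper_force: 0.6
array([0.49642641, 0.03117804, 0.11788142]) [ 0.334  0.942 -0.   ] [ 0.86008316 -1.59905684  0.08308249]
wrist pivot 0.82 [0.61   0.0067] r 0.001 ang -2.754
wrist nozzle_tip 0.89 [0.4514 0.0636] r 0.169 ang 2.801
wrist nozzle_tip 0.7 [0.5001 0.0346] r 0.114 ang 2.898
wrist nozzle_tip 0.57 [0.4793 0.0804] r 0.151 ang 2.633
wrist bar_mid 0.8 [0.5028 0.0475] r 0.115 ang 2.784
wrist beaker 0.71 [0.454  0.0668] r 0.168 ang 2.778
```

View pics/e_wrist.png

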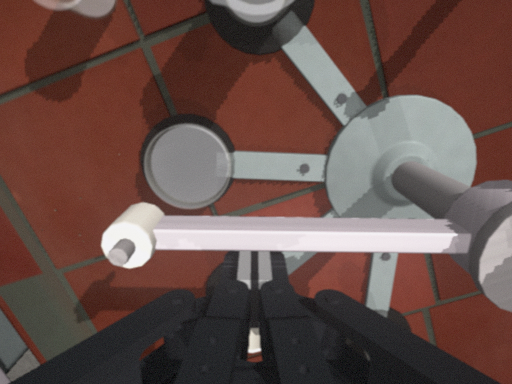

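Contact is good: the bar lies against the fingertips at (255,250) with about 1.8 N. I carry on round the arc.

Run:
```python
import numpy as np
r=.116
for th in np.arange(0.06,.74,.06):
    d=.0155;print(round(th,2),round(r*np.sin(th)-d*np.cos(th)+d,4),round(-r*np.cos(th)-d*np.sin(th)+r,4))
```

```text
0.06 0.007 -0.0007
0.12 0.014 -0.001
0.18 0.021 -0.0009
0.24 0.028 -0.0004
0.3 0.035 0.0006
0.36 0.0419 0.002
0.42 0.0486 0.0038
0.48 0.0553 0.006
0.54 0.0618 0.0085
0.6 0.0682 0.0115
0.66 0.0744 0.0149
0.72 0.0803 0.0186
```

```bash
python3 -m crank '[0.007,-0.0007,0,0,0,0.06,-1, 0.014,-0.001,0,0,0,0.12,-1, 0.021,-0.0009,0,0,0,0.18,-1, 0.028,-0.0004,0,0,0,0.24,-1, 0.035,0.0006,0,0,0,0.3,-1, 0.0419,0.002,0,0,0,0.36,-1, 0.0486,0.0038,0,0,0,0.42,-1, 0.0553,0.006,0,0,0,0.48,-1, 0.0618,0.0085,0,0,0,0.54,-1, 0.0682,0.0115,0,0,0,0.6,-1, 0.0713,0.0132,0,0,0,0.63,-1, 0.0713,0.0132,0,0,0,0.63,-1]'; python3 see.py f wrist top scene
```

```text
time_s: 7.9
position: [0.5325, 0.0939, 0.1176]
ee_rot: [[0.824, 0.566, -0.0], [0.566, -0.824, 0.0], [-0.0, -0.0, -1.0]]
force: [0.5, -0.1, 0.0]
width: -0.0001
gripper_force: 0.0
array([0.53254214, 0.09387706, 0.11757101]) [ 0.824  0.566 -0.   ] [ 0.50591746 -0.08758964  0.03278995]
wrist pivot 0.63 [0.5211 0.0303] r 0.093 ang 2.889
wrist pivot 0.56 [0.6114 0.0071] r 0.0 ang 0.029
wrist nozzle_tip 0.8 [0.5143 0.1461] r 0.169 ang 2.178
wrist nozzle_tip 0.66 [0.5635 0.1563] r 0.157 ang 1.878
wrist lever_grip 0.59 [0.5805 0.0244] r 0.035 ang 2.625
wrist beaker 0.78 [0.4436 0.2033] r 0.258 ang 2.277
wrist beaker 0.75 [0.5366 0.2607] r 0.264 ang 1.856
wrist beaker 0.7 [0.5433 0.1658] r 0.172 ang 1.973
top bar_mid 0.53 [0.5788 0.0084] r 0.032 ang 3.101
top lever_grip 0.65 [0.6489 0.0531] r 0.06 ang 0.881
top beaker 0.69 [0.5279 0.2735] r 0.279 ang 1.873
top beaker 0.68 [0.4224 0.2101] r 0.277 ang 2.319
scene pivot 0.95 [ 0.626  -0.0019] r 0.018 ang -0.535
scene nozzle_tip 0.68 [0.5197 0.1413] r 0.162 ang 2.168
scene bar_mid 0.5 [0.5502 0.1029] r 0.113 ang 2.136
scene beaker 0.9 [0.5454 0.1668] r 0.173 ang 1.96
scene beaker 0.68 [0.4344 0.2094] r 0.268 ang 2.288
scene beaker 0.63 [0.5311 0.265 ] r 0.27 ang 1.871
```

View pics/f_wrist.png

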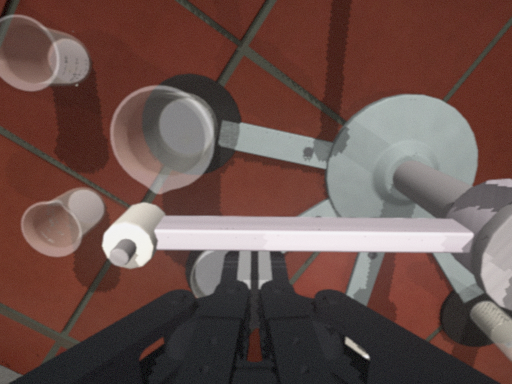

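The beaker sits on its pad with its base at (178,125). The nozzle at (122,255) is about 0.2 rad short of it, so I finish the swing.

```bash
python3 -m crank '[0.0058,-0.0006,0,0,0,0.05,-1, 0.0117,-0.001,0,0,0,0.1,-1, 0.0175,-0.001,0,0,0,0.15,-1, 0.021,-0.0009,0,0,0,0.18,-1, 0.0234,-0.0008,0,0,0,0.2,-1, 0.0234,-0.0008,0,0,0,0.2,-1]'; python3 see.py g wrist top scene
python3 - <<'E'
from h import *
p=read_camera("wrist");im=p["image"][:,:,::-1].copy()
for b,col in(((.5449,.1658),(0,255,0)),):
  for z,r in((.006,.0295),(.078,.0295)):
    pts=np.array([proj(p,(b[0]+r*np.cos(a),b[1]+r*np.sin(a),z)) for a in np.linspace(0,6.3,60)]).round().astype(int)
    cv2.polylines(im,[pts],True,col)
cv2.imwrite("pics/h.png",im)
E
```

```text
time_s: 9.4
position: [0.5514, 0.1079, 0.1177]
ee_rot: [[0.92, 0.391, -0.0], [0.391, -0.92, 0.0], [0.0, -0.0, -1.0]]
force: [-0.6, -0.4, -0.5]
width: -0.0002
gripper_force: 0.0
array([0.55139832, 0.10792929, 0.11765988]) [0.92  0.391 0.   ] [-0.64861906 -0.37712071 -0.47403659]
wrist pivot 0.72 [0.611  0.0074] r 0.0 ang 1.211
wrist nozzle_tip 0.59 [0.5452 0.161 ] r 0.167 ang 1.974
wrist bar_mid 0.87 [0.5682 0.1127] r 0.114 ang 1.955
wrist lever_grip 0.72 [0.6144 0.0393] r 0.032 ang 1.464
wrist beaker 0.8 [0.5456 0.1654] r 0.171 ang 1.962
wrist beaker 0.68 [0.538  0.2594] r 0.263 ang 1.852
wrist beaker 0.57 [0.4472 0.2038] r 0.256 ang 2.265
top pivot 0.76 [0.6095 0.014 ] r 0.007 ang 1.77
top pivot 0.74 [5.863e-01 5.000e-04] r 0.025 ang -2.881
top lever_grip 0.64 [0.6477 0.0466] r 0.054 ang 0.821
top beaker 0.58 [0.4284 0.208 ] r 0.271 ang 2.308
top beaker 0.4 [0.5319 0.2641] r 0.269 ang 1.869
scene pivot 0.97 [0.6225 0.0048] r 0.012 ang -0.198
scene bar_mid 0.4 [ 0.4753 -0.2374] r 0.28 ang -2.077
scene beaker 0.7 [0.4392 0.2012] r 0.259 ang 2.295
scene beaker 0.69 [0.5281 0.2724] r 0.278 ang 1.873
scene beaker 0.61 [0.555  0.1721] r 0.174 ang 1.898
```

View pics/h.png

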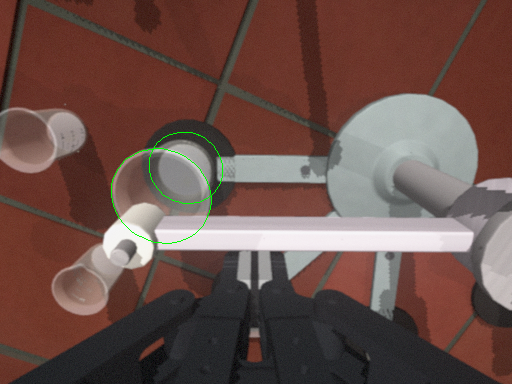

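The projected circles (rim and base) match the beaker at rim (160,196). The nozzle stands at angle about 1.96 and the beaker at 1.962. I back off, rise and go down on the left side of the lever.

```bash
python3 -m crank '[-0.012,0,0,0,0,0,-1, -0.025,0,0,0,0,0,-1, -0.025,0,-0.04,0,0,0,-1, -0.025,0,-0.085,0,0,0,-1, -0.025,0,-0.13,0,0,0,-1, -0.025,0,-0.132,0,0,0,-1, 0.01,0.03,-0.132,0,0,-0.15,-1, 0.04,0.05,-0.132,0,0,-0.3,-1, 0.0558,0.058,-0.132,0,0,-0.44,-1, 0.0558,0.058,-0.132,0,0,-0.46,-1, 0.0558,0.058,-0.132,0,0,-0.46,-1]'; python3 see.py i wrist top scene; python3 -c "
from station import *;print(sense()['joints'])"
```

```text
time_s: 11.45
position: [0.625, 0.0765, 0.2488]
ee_rot: [[0.652, 0.758, -0.002], [0.758, -0.652, 0.001], [-0.001, -0.002, -1.0]]
force: [-0.6, 0.6, -0.5]
width: -0.0002
gripper_force: 0.0
array([0.62500783, 0.07646097, 0.24879207]) [ 0.652  0.758 -0.001] [-0.6349483   0.60567079 -0.53082169]
wrist pivot 0.67 [0.6117 0.0072] r 0.001 ang 0.181
wrist nozzle_tip 0.71 [0.5461 0.1606] r 0.167 ang 1.97
wrist bar_mid 0.65 [0.5714 0.1128] r 0.113 ang 1.929
wrist lever_grip 0.98 [0.6516 0.0483] r 0.058 ang 0.791
wrist beaker 0.92 [0.4441 0.2025] r 0.257 ang 2.277
wrist beaker 0.91 [0.5381 0.2611] r 0.264 ang 1.85
wrist beaker 0.61 [0.5473 0.1672] r 0.172 ang 1.949
top pivot 0.98 [0.6073 0.0058] r 0.004 ang -2.803
top bar_mid 0.46 [0.5723 0.101 ] r 0.102 ang 1.96
top beaker 0.63 [0.427  0.2179] r 0.28 ang 2.288
top beaker 0.57 [0.5385 0.1687] r 0.177 ang 1.992
top beaker 0.42 [0.5297 0.2663] r 0.272 ang 1.875
scene pivot 0.57 [6.197e-01 4.000e-04] r 0.011 ang -0.646
scene nozzle_tip 0.56 [0.5529 0.1535] r 0.157 ang 1.948
scene bar_mid 0.64 [0.5549 0.1199] r 0.126 ang 2.031
scene lever_grip 0.71 [0.661 0.054] r 0.069 ang 0.752
scene beaker 0.84 [0.5485 0.1604] r 0.166 ang 1.957
scene beaker 0.76 [0.5262 0.2663] r 0.273 ang 1.886
scene beaker 0.65 [0.4416 0.2123] r 0.266 ang 2.261
[ 0.12680044  0.42221688 -0.42905471  1.30653943  0.17248102  1.44900413
 -0.99870376]
```

View pics/i_wrist.png

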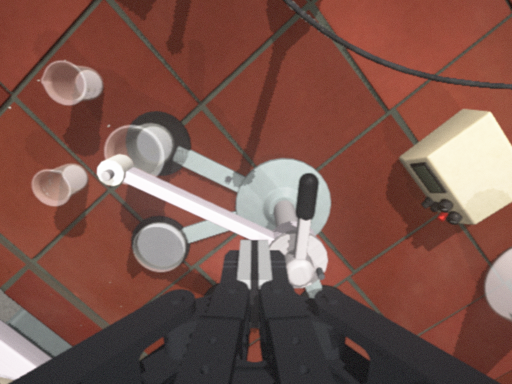

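The lever's black grip is at (308,195), pointing back left. The fingers are on its left side with clearance, and the nozzle is over the beaker at (110,172).

```bash
python3 -m crank '[0,0,0.04,0,0,0,-1, 0,0,0.08,0,0,0,-1, 0,0,0.104,0,0,0,-1, 0,0,0.104,0,0,0,-1]'
python3 - <<'E'
import numpy as np
r=.062;d=.0175
for th in np.arange(0,1.6,.1):
    print(round(th,2),round(r*np.cos(th)+d*np.sin(th)-.062,4),round(r*np.sin(th)-d*np.cos(th)+.0345,4))
E
```

```text
time_s: 12.75
position: [0.6228, 0.0755, 0.1414]
ee_rot: [[0.651, 0.759, -0.007], [0.759, -0.651, -0.001], [-0.006, -0.005, -1.0]]
force: [0.1, -0.1, -0.6]
width: -0.0001
gripper_force: 0.0
0.0 0.0 0.017
0.1 0.0014 0.0233
0.2 0.0022 0.0297
0.3 0.0024 0.0361
0.4 0.0019 0.0425
0.5 0.0008 0.0489
0.6 -0.0009 0.0551
0.7 -0.0033 0.0611
0.8 -0.0063 0.0668
0.9 -0.0098 0.0722
1.0 -0.0138 0.0772
1.1 -0.0183 0.0818
1.2 -0.0232 0.0859
1.3 -0.0286 0.0896
1.4 -0.0342 0.0926
1.5 -0.0402 0.0951
```

```bash
python3 -m crank '[0,0.01,0,0,0,0,-1, 0,0.017,0,0,0,0,-1, 0.0014,0.0233,0,0,0,0.1,-1, 0.0022,0.0297,0,0,0,0.2,-1, 0.0024,0.0361,0,0,0,0.3,-1, 0.0019,0.0425,0,0,0,0.4,-1, 0.0008,0.0489,0,0,0,0.5,-1, -0.0009,0.0551,0,0,0,0.6,-1, -0.0033,0.0611,0,0,0,0.7,-1, -0.0063,0.0668,0,0,0,0.8,-1, -0.0098,0.0722,0,0,0,0.9,-1, -0.0098,0.0722,0,0,0,0.9,-1]'; python3 see.py j wrist top
```

```text
time_s: 13.95
position: [0.6754, 0.0209, 0.1479]
ee_rot: [[0.999, -0.041, 0.004], [-0.041, -0.999, 0.0], [0.004, -0.0, -1.0]]
force: [0.2, 0.9, 0.6]
width: 0.0003
gripper_force: 0.4
array([0.67542932, 0.02093353, 0.14791813]) [ 0.999 -0.041  0.004] [0.21730061 0.9202207  0.61093113]
wrist nozzle_tip 0.52 [0.6114 0.1174] r 0.11 ang 1.567
wrist bar_mid 0.59 [ 0.6539 -0.004 ] r 0.044 ang -0.253
wrist lever_grip 0.75 [0.6726 0.0015] r 0.062 ang -0.091
wrist beaker 0.85 [0.5472 0.1673] r 0.172 ang 1.949
wrist beaker 0.71 [0.5417 0.2568] r 0.259 ang 1.841
top nozzle_tip 0.49 [0.5387 0.157 ] r 0.166 ang 2.02
top bar_mid 0.44 [0.5729 0.1047] r 0.105 ang 1.942
top beaker 0.68 [0.4328 0.2136] r 0.273 ang 2.282
top beaker 0.62 [0.5418 0.1837] r 0.19 ang 1.944
top beaker 0.48 [0.5279 0.2643] r 0.27 ang 1.883
```

View pics/j_wrist.png

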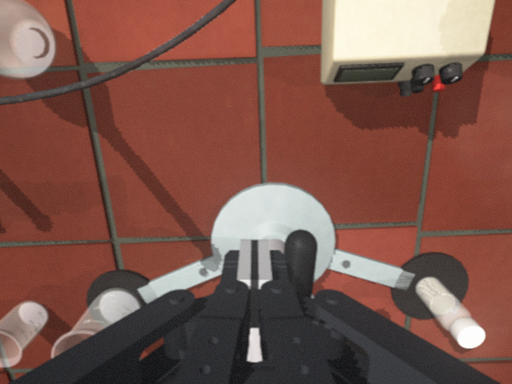

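The grip at (300,265) lies against the right side of the fingers, and the nozzle is still in place. I carry on towards the stop.

```bash
python3 -m crank '[0.0013,0.0065,0.002,0,0,0.1,-1, 0.002,0.013,0.003,0,0,0.2,-1, 0.002,0.0196,0.003,0,0,0.3,-1, 0.0013,0.0262,0.003,0,0,0.4,-1, 0,0.0327,0.003,0,0,0.5,-1, -0.0009,0.0359,0.003,0,0,0.55,-1, -0.0019,0.039,0.003,0,0,0.6,-1, -0.0019,0.039,0.003,0,0,0.6,-1]'; python3 see.py k wrist
```

```text
time_s: 15.35
position: [0.6717, -0.0161, 0.1432]
ee_rot: [[0.803, -0.596, 0.003], [-0.596, -0.803, 0.001], [0.002, -0.003, -1.0]]
force: [5.5, 1.2, -2.0]
width: 0.0002
gripper_force: 2.5
array([ 0.67166966, -0.01613047,  0.14323399]) [ 0.803 -0.596  0.002] [ 5.46487786  1.16545102 -1.97049268]
```

```bash
python3 -m crank '[0,0.001,0,0,0,0,-1, 0,0.002,0,0,0,0,-1, 0,0.002,0,0,0,0,-1]'; python3 -m crank '[0,0.001,0,0,0,0,-1, 0,0.002,0,0,0,0,-1, 0,0.002,0,0,0,0,-1]'
```

```text
time_s: 15.95
position: [0.6715, -0.0162, 0.1433]
ee_rot: [[0.805, -0.594, 0.005], [-0.594, -0.805, 0.003], [0.003, -0.005, -1.0]]
force: [10.5, 4.7, -3.2]
width: -0.0005
gripper_force: 5.0
time_s: 16.25
position: [0.6713, -0.0164, 0.1434]
ee_rot: [[0.805, -0.593, 0.008], [-0.593, -0.805, 0.004], [0.004, -0.008, -1.0]]
force: [15.3, 8.0, -6.3]
width: -0.0001
gripper_force: 7.6
```

The force rises with no further motion, so the lever is at its stop. I back off, rise and verify.

```bash
python3 -m crank '[0,-0.01,0,0,0,0,-1, 0,-0.03,0,0,0,0,-1, 0,-0.03,-0.04,0,0,0,-1, 0,-0.03,-0.08,0,0,0,-1, 0,-0.03,-0.12,0,0,0,-1, -0.02,-0.06,-0.15,0,0,-0.1,-1, -0.04,-0.08,-0.16,0,0,-0.2,-1, -0.04,-0.08,-0.16,0,0,-0.2,-1, -0.04,-0.08,-0.16,0,0,-0.2,-1]'; python3 see.py l wrist top scene
python3 - <<'E'
from h import *
a=cv2.imread("pics/l_top.png")[120:240,150:310];b=cv2.imread("pics/l_wrist.png")
cv2.imwrite("pics/m.png",np.hstack([cv2.resize(b,(400,300)),cv2.resize(a,(400,300),interpolation=2)]))
E
```

```text
time_s: 17.15
position: [0.6834, 0.0687, 0.3027]
ee_rot: [[0.906, -0.423, -0.0], [-0.423, -0.906, 0.0], [-0.0, 0.0, -1.0]]
force: [-0.5, -1.7, -0.6]
width: -0.0002
gripper_force: 0.0
array([0.6833588 , 0.0686976 , 0.30274849]) [ 0.906 -0.423 -0.   ] [-0.54114113 -1.68451567 -0.59999929]
wrist pivot 0.66 [0.6146 0.006 ] r 0.004 ang -0.301
wrist lever_grip 0.71 [ 0.6596 -0.0314] r 0.062 ang -0.669
wrist beaker 0.88 [0.5376 0.255 ] r 0.258 ang 1.858
wrist beaker 0.63 [0.5436 0.17  ] r 0.176 ang 1.963
top pivot 0.79 [0.6051 0.0244] r 0.018 ang 1.893
top nozzle_tip 0.43 [0.537  0.1529] r 0.163 ang 2.04
top bar_mid 0.64 [0.5664 0.1072] r 0.11 ang 1.989
top lever_grip 0.64 [ 0.6586 -0.032 ] r 0.062 ang -0.687
top beaker 0.59 [0.5409 0.1765] r 0.183 ang 1.963
top beaker 0.43 [0.5433 0.2682] r 0.27 ang 1.824
top beaker 0.41 [0.4367 0.204 ] r 0.263 ang 2.295
scene pivot 0.94 [ 0.6227 -0.0028] r 0.015 ang -0.698
scene pivot 0.64 [ 0.6987 -0.0471] r 0.103 ang -0.553
scene nozzle_tip 0.97 [0.5599 0.1493] r 0.151 ang 1.915
scene nozzle_tip 0.65 [ 0.6498 -0.0161] r 0.045 ang -0.537
scene bar_mid 0.66 [0.5611 0.1102] r 0.115 ang 2.021
scene bar_mid 0.5 [0.5169 0.1612] r 0.181 ang 2.119
scene lever_grip 0.66 [ 0.6578 -0.0243] r 0.056 ang -0.591
scene beaker 0.89 [0.5475 0.1636] r 0.169 ang 1.956
scene beaker 0.77 [0.5287 0.2673] r 0.273 ang 1.877
scene beaker 0.62 [0.4422 0.2009] r 0.257 ang 2.287
```

View pics/m.png

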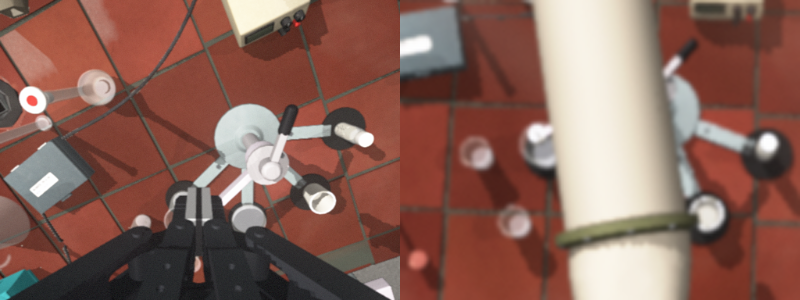

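The lever points back right at (288,120) in the wrist view. Its measured angle of about -0.68 matches the stop, and the nozzle is over the beaker at (540,140) in the top crop.

```bash
python3 -c "
from station import *
print(sign_off())"
```

```text
the job is handed in; nothing more can be done
None
```

I swung the nozzle over the beaker and pushed the locking lever clockwise to its stop, then backed the robot clear and handed the job in. The last pictures showed both in place, and no verdict came back.

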